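# Change the die cassette in the plate press

## Robot

A 6-joint arm with a two-finger parallel gripper is mounted at the origin on the work surface. World frame = base frame: x ahead of the robot, y to its left, z up, the work surface at z = 0. Lengths are in m, angles in rad, forces in N, time in s.
With the tool pointing down it reaches from about 0.275 to 1 m from the base axis. Payload 8.4 kg.
Tool frame: the origin (TCP) lies midway between the tips of the shut fingers; the grasp point (between the pads) lies 19 mm behind it; z points along the fingers, y is the line along which they close (so a half turn about z gives the same grasp; the last joint's range is limited). The gripper opens to 85 mm and grips with 20 to 120 N. Pads are 22 mm wide; open, the fingers measure 114 mm over their backs; the gripper's body (76 mm by 85 mm) begins 54 mm behind the grasp point. The pads swing forward as they close: fully open they stand 13 mm farther back than shut.
Start: joints at [-1.197, 0.353, 1.633, -0, 1.155, -0.002], TCP at [0.229, -0.581, 0.231] pointing down, gripper open.
Joint ranges: [-2.63, 2.63], [-0.92, 2.1], [0.06, 2.66], [-1.3, 4.44], [0, 2.69], [-3.02, 3.02]. Speed limits (rad/s): [2.22, 2.22, 2.79, 3.14, 3.14, 3.14].

## Interface

Orientations are given as a unit quaternion [x, y, z, w].
In Python, from bench import r gives the robot as it stands.
- The arm moves only by the tool play_rows, never from a script. Its argument "increments" is a list that holds one entry, the list of rows, each a list of 7 numbers: the shift along the tool's x, y, z in m, then the turn, a rotation vector about the tool's x, y, z in degrees, then the closure, from 0 (fully open) to 1 (shut). A call has 1 to 10 rows; each row shifts and turns the commanded pose from where the row before left it, along the tool's axes as they then stand; what a row does not reach is not made up. A row lasts 1/12 s, in which the tool goes at most 41.7 mm and 7.16 degrees, less where a joint would pass 70% of its speed; a pose out of reach is approached as far as the arm can. A call is refused whole if a number of a shift passes 0.0417 or a number of a turn 7.16, either way. A call with a gripper value outside its range is refused whole. The fingers move at their own pace and stop on an object; "grip_force" is the grip in N (left out, the last holds). Time passes only in rows, so rows that do not move let the fingers close. It gives the time, the measured TCP pose, the force, the opening and the grip force at its end, in the units of the state.
- r.get_state(): the state, without advancing time (a new reading comes with each control period).
- r.read_camera(name): name is "scene" or "top" or "wrist"; returns a dict with "image" (480x640x3 uint8, blue, green, red), "mtx" (3x3 intrinsics, pixels), "world_from_camera" (4x4, takes a point from camera to world coordinates). Camera axes: x right, y down, z forward; pixel columns grow to the right and rows downward; lengths in m; the calibration is good to about 2 mm. A picture is of the moment at which its call begins. There is no depth.
- r.job_done(): hands the job in; it is judged then, once.
Trained networks look in a picture, given as the dict that the camera call returned (one of the last four; its "shot" number tells which), for a name from the list of things; names that differ only in an ending like _2 or _b are one class to them, and where a whole thing is asked for, a point or a joint stands for the part that bears it (a point fixed in the world has none). Each returns a list of dicts, best first, with "score" (0 to 1); they miss things now and then, are a little off and sometimes report something else, mostly with a low value. They report only what shows in the picture. A call takes as long as a camera call.
- r.find_in(picture, label): "centre" ([x, y, z] in m, in the coordinates of the camera as it stood for that picture, good to about 4 mm: the middle of the surface that is visible of it).
- r.masks_of(picture, label): "mask" (480x640 bool, what is visible of it).
- r.place_of(picture, label): "centre" ([x, y, z] in m, in the coordinates of the camera as it stood for that picture, good to about 4 mm: a listed point, or the origin of a listed thing).
The state is a dict: "clock": time; "joint_pos": joint angles; "dq": joint speeds; "effort": joint torques, N m; "tcp_pos": TCP position; "ee_rot": TCP orientation; "contact_force": force on the tool from outside, world axes, zero at the start; "moment": the same for the moment, N m; "gripper_width": opening from 0.0 (shut) to 1.0 (fully open); "grasp_force": force on a finger pad.
Only numpy, scipy, OpenCV 4.12 (cv2) and the standard library are available. Lean on these libraries where they do the work, as an engineer would, in place of code of your own. Each camera call takes 0.05 s, during which the arm holds its last target. There are 200 camera calls.

## Task

Get the blue die cassette out of its stack and into the plate press: lift the yellow one off it and set it down on the black rubber mat, lay the blue one in the press's infeed lane, long side along the lane and still mostly outside the press, and slide it in under the press head until it is fully home against the stop. Then put the yellow cassette back squarely on top of the grey one. Set everything down gently without dropping it, leave the grey cassette where it stands, and do not disturb anything else.

Things in the scene. Friction and masses are not known exactly. Their poses are not given: they have to be found in the camera images.
- blue_cassette: die cassette: a blue flat tray of embossing dies, 180 x 50 x 34 mm (long along its own x, 50 mm wide along y, z up), flat top and bottom, about 0.4 to 0.85 kg; origin at the centre of its underside. To begin with it lies in the middle of a stack of three, on the grey and under the yellow one.
- yellow_cassette: die cassette: a yellow flat tray of embossing dies, 180 x 50 x 34 mm (long along its own x, 50 mm wide along y, z up), flat top and bottom, about 0.4 to 0.85 kg; origin at the centre of its underside. To begin with it is the top of the stack of three.
- grey_cassette: die cassette: a grey flat tray of embossing dies, 180 x 50 x 34 mm (long along its own x, 50 mm wide along y, z up), flat top and bottom, about 0.4 to 0.85 kg; origin at the centre of its underside. The bottom of the stack of three, standing on the table; it stays where it is.
- green_cassette: die cassette: a green flat tray of embossing dies, 180 x 50 x 34 mm (long along its own x, 50 mm wide along y, z up), flat top and bottom, about 0.4 to 0.85 kg; origin at the centre of its underside. The bottom of another stack, of two: leave alone.
- red_cassette: die cassette: a red flat tray of embossing dies, 180 x 50 x 34 mm (long along its own x, 50 mm wide along y, z up), flat top and bottom, about 0.4 to 0.85 kg; origin at the centre of its underside. On top of the green one: leave alone.
- mat: flat black rubber mat fixed on the table, 100 (own x) x 230 (own y) x 4 mm thick, empty at the start; origin at the centre of its underside, z up.
- press: fixed plate press with a green head on a steel bed. Own axes: z up, feed direction -y. Origin on the table, on the lane's middle line, straight below the mouth (front face of the head). Bed top 20 mm above the table; the infeed bed is 100 mm wide (x) and runs from y = +210 (open end) to 0. Head: x = -100 to +100, y = 0 to -140 mm, top 270 mm above the table. Nothing latches: plain sliding friction.
- infeed (a point): point on the bed top, middle of the infeed lane, 105 mm in front of the mouth (press y = +105). Axes as the press. Two yellow rails only 10 mm high and 8 mm thick guide a cassette here: 62 mm apart inside from press y = +210 to +50 mm, then narrowing to about 57 mm at the mouth.
- mouth (a point): point on the bed top in the middle of the mouth, at press y = 0. Behind it is a tunnel 57 mm wide, its ceiling 40 mm above the bed.
- stop (a point): point on the bed top in the middle of the stop that ends the tunnel, at press y = -110 mm. A cassette fully home touches it with its front end: its centre is then at press y = -20 mm and its last 70 mm (to y = +70) stick out in front of the mouth, so it can be pushed home by its end face.
- mallet: hammer about 0.22 m long lying at the far side of the table: leave alone; origin under its middle.
- screwdriver: screwdriver lying near the robot's right: leave alone; origin under its middle.
- tin: round tin 80 mm across, 110 mm high, at the far side: leave alone; origin at the centre of its underside.
- caps_box: small cardboard box 100 x 70 x 50 mm at the far side: leave alone; origin at the centre of its underside.

How it is judged:
By the outcome, as a careful person would: the job done as asked, in the order asked, and still so for the second after the job is handed in, with the robot touching nothing.
It also fails if it takes over 72 s, if anything falls off the work surface, if the arm or the gripper's body presses on something with over 40 N, if the wrist force passes 120 N, or if a joint passes its speed limit or range.

## Working session

There is one attempt and no reset: what is moved stays moved. The work goes in short steps, Python scripts to look and compute and a tool call to move; the robot and the scene stay as the last step left them, time stands still between calls to the robot, and variables do not carry over. Pictures are saved under pics/ and viewed, at most 10 in all, crops included, and the job is handed in when it is done.

Besides the shell and the picture viewer there is one more tool, called after ">>>" as name(argument=value, ...), one argument or row to a line, values as JSON. play_rows: Moves the arm, as the interface text tells. Its arguments: {"type":"object","properties":{"increments":{"type":"array"},"grip_force":{"type":"number"}},"required":["increments"]}

```bash
ls; mkdir -p pics; cat > h.py <<'E'
import numpy as np, cv2
from bench import r
from scipy.spatial.transform import Rotation as R
def W(p,c):
    T=np.array(p["world_from_camera"]); return T[:3,:3]@np.array(c)+T[:3,3]
def ray(p,uv,z):
    T=np.array(p["world_from_camera"]); d=T[:3,:3]@np.linalg.solve(np.array(p["mtx"]),[uv[0],uv[1],1]); o=T[:3,3]
    return o+d*(z-o[2])/d[2]
def save(p,n): cv2.imwrite("pics/"+n,p["image"])
E
python3 - <<'E'
from h import *
np.set_printoptions(precision=4,suppress=True)
for cam in ["top","scene"]:
    p=r.read_camera(cam); save(p,cam+"0.png")
    print(cam,p["world_from_camera"])
    for n in ["yellow_cassette","blue_cassette","grey_cassette","red_cassette","mat","press","infeed","mouth","stop"]:
        for d in r.place_of(p,n)[:1]: print(n,round(d["score"],2),W(p,d["centre"]))
s=r.get_state();print(s)
E
```

```text
pics
top [[-0.0169 -0.99    0.14    0.3876]
 [-0.9997  0.0192  0.015  -0.0428]
 [-0.0176 -0.1397 -0.99    1.186 ]
 [ 0.      0.      0.      1.    ]]
yellow_cassette 0.82 [0.5436 0.1804 0.0631]
blue_cassette 0.58 [0.5476 0.1872 0.0362]
grey_cassette 0.62 [ 0.5355  0.1824 -0.0001]
red_cassette 0.97 [0.4937 0.3453 0.0372]
press 0.62 [ 0.6467 -0.2315  0.0001]
infeed 0.64 [ 0.4991  0.3391 -0.001 ]
mouth 0.74 [ 0.7908  0.0571 -0.0015]
stop 0.61 [ 0.7924  0.0574 -0.0015]
scene [[ 0.2117  0.6307 -0.7466  1.5909]
 [ 0.9772 -0.1252  0.1714 -0.2714]
 [ 0.0147 -0.7659 -0.6428  0.9925]
 [ 0.      0.      0.      1.    ]]
yellow_cassette 0.81 [0.5462 0.1864 0.0713]
blue_cassette 0.86 [0.5431 0.1829 0.0356]
grey_cassette 0.55 [ 0.7442  0.2918 -0.0035]
red_cassette 0.72 [0.4976 0.3415 0.0335]
mat 0.88 [ 0.4412 -0.1184  0.0014]
press 0.75 [ 0.6388 -0.2266 -0.0068]
infeed 0.78 [ 0.6313 -0.1235  0.0207]
mouth 0.6 [ 0.6431 -0.2318  0.0222]
stop 0.44 [ 0.6429 -0.2279 -0.0034]
{'clock': 1.0, 'joint_pos': array([-1.1974,  0.353 ,  1.6334, -0.    ,  1.1552, -0.0024]), 'dq': array([-0.0009,  0.001 , -0.0011,  0.0015,  0.0021, -0.0006]), 'effort': array([ -0.0008, -60.519 , -34.2441,   0.0001,   0.001 ,   0.    ]), 'tcp_pos': array([ 0.2294, -0.5814,  0.2313]), 'ee_rot': array([ 0.9824,  0.1868, -0.    ,  0.    ]), 'contact_force': array([ 1.0853,  0.3762, -0.3631]), 'moment': array([ 0.0426, -0.0015,  0.0257]), 'grasp_force': 0.0, 'gripper_width': 0.9980147202774268}
```

View pics/top0.png

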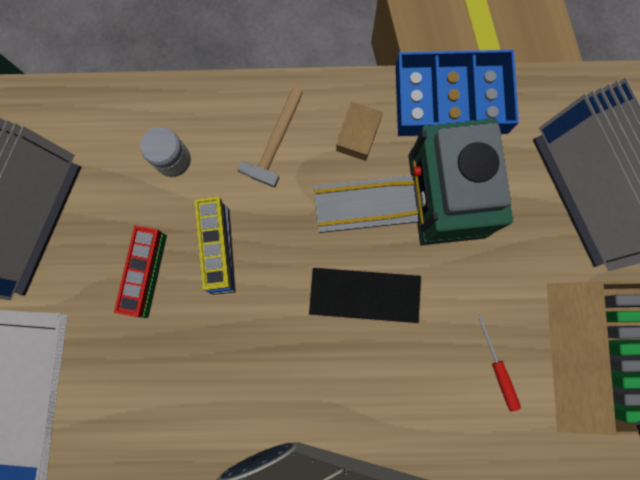

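View pics/scene0.png

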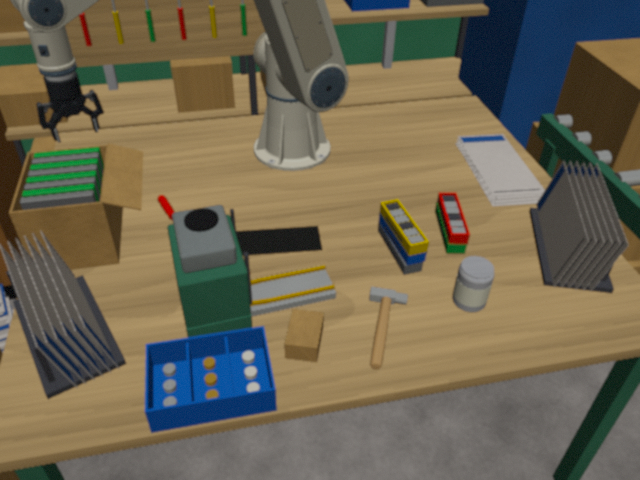

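The top view shows the yellow-topped stack at about (212,245) and red on green at (140,270). The lane runs from (315,205) to (415,200) into the head at (465,180), and the mat is at (365,295). The feed direction is roughly world -y. The scene view agrees with this.

```bash
cat >> h.py <<'E'
np.set_printoptions(precision=4,suppress=True)
def wrap(a): return (a+90)%180-90
def rect(p,mask,z):
    m=mask.astype(np.uint8); n,l,s,c=cv2.connectedComponentsWithStats(m); k=1+np.argmax(s[1:,4])
    ys,xs=np.nonzero(l==k); hull=cv2.convexHull(np.c_[xs,ys].astype(np.float32))[:,0]
    P=np.array([ray(p,u,z)[:2] for u in hull]); (c,(w,h),a)=cv2.minAreaRect((P*1000).astype(np.float32))
    if w<h: w,h,a=h,w,a+90
    return np.array(c)/1000,(w,h),wrap(a)
def hsv(p,lo,hi): return cv2.inRange(cv2.cvtColor(p["image"],cv2.COLOR_BGR2HSV),lo,hi)>0
def tool():
    s=r.get_state(); M=R.from_quat(s["ee_rot"]).as_matrix(); return s["tcp_pos"],M
def plan(xyz,yaw,turn_first=False):
    """yaw: wanted world angle (deg, mod 180) of tool y"""
    t,M=tool(); y=np.degrees(np.arctan2(M[1,1],M[0,1])); dw=wrap(yaw-y)
    sh=M.T@(np.array(xyz)-t); D=R.from_rotvec([0,0,-dw],degrees=True).as_matrix()
    print("tcp",t,"yaw",round(y,2),"shift first (now axes) mm",(sh*1000).round(1),"turn z deg",round(-dw,2),"| shift after turn",((M@D).T@(np.array(xyz)-t)*1000).round(1),"tilt",M[2],"j",r.get_state()["joint_pos"])
E
python3 - <<'E'
from h import *
p=r.read_camera("top")
y=hsv(p,(22,120,80),(36,255,255))
a=y.copy(); a[:,260:]=0; print("stack",rect(p,cv2.morphologyEx(a.astype(np.uint8),cv2.MORPH_CLOSE,np.ones((9,9))),0.102))
b=y.copy(); b[:,:300]=0;b[:,415:]=0
for lo,hi in [(0,199),(199,480)]:
    q=b.copy(); q[:lo]=0;q[hi:]=0; print("rail",rect(p,q,0.03))
m=cv2.inRange(p["image"],(0,0,0),(25,25,25))>0; m[:260]=0;m[330:]=0;m[:,:300]=0;m[:,430:]=0
print("mat",rect(p,m,0.004))
plan([0.545,0.185,0.35],90)
E
```

```text
stack (array([0.5445, 0.1822]), (180.71392822265625, 54.200035095214844), 6.086634159088135)
rail (array([ 0.6677, -0.1245]), (209.0681915283203, 9.794318199157715), -85.83389568328857)
rail (array([ 0.5983, -0.1264]), (202.1003875732422, 9.371325492858887), -84.14904928207397)
mat (array([ 0.4416, -0.1207]), (222.6445770263672, 93.2415771484375), 84.5181884765625)
tcp [ 0.2294 -0.5814  0.2313] yaw -68.46 shift first (now axes) mm [ 574.9 -597.  -118.7] turn z deg 21.54 | shift after turn [ 315.6 -766.4 -118.7] tilt [-0. -0. -1.] j [-1.1974  0.353   1.6334 -0.      1.1552 -0.0024]
```

>>> play_rows(
  increments=[
    [[0,0,0,0,0,5.2,0],[0,0,0,0,0,5.2,0],[0,0,0,0,0,5.1,0],[0.0197,-0.0363,-0.0034,0,0,0,0],[0.0197,-0.0363,-0.0034,0,0,0,0],[0.0197,-0.0363,-0.0034,0,0,0,0],[0.0197,-0.0363,-0.0034,0,0,0,0],[0.0197,-0.0363,-0.0034,0,0,0,0],[0.0197,-0.0363,-0.0034,0,0,0,0],[0.0197,-0.0363,-0.0034,0,0,0,0]],
  ],
)

```text
clock: 1.88
tcp_pos: [0.3401, -0.3125, 0.2554]
ee_rot: [0.999, 0.052, 0.0, 0.0]
contact_force: [1.5, 0.2, -0.2]
gripper_width: 1.001
grasp_force: 0.0
```

>>> play_rows(
  increments=[
    [[0.0197,-0.0363,-0.0034,0,0,0,0],[0.0197,-0.0363,-0.0034,0,0,0,0],[0.0197,-0.0363,-0.0034,0,0,0,0],[0.0197,-0.0363,-0.0034,0,0,0,0],[0.0197,-0.0363,-0.0034,0,0,0,0],[0.0197,-0.0363,-0.0034,0,0,0,0],[0.0197,-0.0363,-0.0034,0,0,0,0],[0.0197,-0.0363,-0.0034,0,0,0,0],[0.0197,-0.0363,-0.0034,0,0,0,0],[0.0197,-0.0363,-0.0034,0,0,0,0]],
  ],
)

```text
clock: 2.72
tcp_pos: [0.498, 0.0697, 0.2896]
ee_rot: [0.999, 0.053, 0.0, 0.0]
contact_force: [1.5, -0.6, -0.5]
gripper_width: 0.998
grasp_force: 0.0
```

>>> play_rows(
  increments=[
    [[0.0197,-0.0363,-0.0034,0,0,0,0],[0.0197,-0.0363,-0.0034,0,0,0,0],[0.0197,-0.0363,-0.0034,0,0,0,0],[0,0,0,0,0,0,0],[0,0,0,0,0,0,0]],
  ],
)

```text
clock: 3.13
tcp_pos: [0.5453, 0.184, 0.299]
ee_rot: [0.999, 0.054, -0.0, 0.0]
contact_force: [-0.2, -0.1, 0.1]
gripper_width: 1.001
grasp_force: 0.0
```

```bash
python3 - <<'E'
from h import *
p=r.read_camera("wrist"); save(p,"w1.png"); print(p["world_from_camera"])
for n in ["yellow_cassette","blue_cassette","grey_cassette"]:
    for d in r.masks_of(p,n)[:1]: print(n,d["score"],rect(p,d["mask"],0.102))
    for d in r.place_of(p,n)[:1]: print(n,d["score"],W(p,d["centre"]))
plan([0.5445,0.1822,0.30],96.1)
E
```

```text
[[ 0.1079 -0.9567 -0.2705  0.6144]
 [-0.9942 -0.1038 -0.0295  0.1914]
 [ 0.0001  0.2721 -0.9623  0.4408]
 [ 0.      0.      0.      1.    ]]
yellow_cassette 0.76 (array([0.5455, 0.1853]), (178.69683837890625, 50.53080368041992), 6.195266246795654)
yellow_cassette 0.6 [0.5422 0.1835 0.0635]
blue_cassette 0.39 [ 0.4425 -0.1249 -0.0024]
tcp [0.5448 0.1809 0.2995] yaw -84.05 shift first (now axes) mm [-0.1 -1.3 -0.5] turn z deg -0.15 | shift after turn [-0.1 -1.3 -0.5] tilt [ 0.0002  0.     -1.    ] j [ 0.3181  0.215   1.6665 -0.0001  1.2599  1.7851]
```

View pics/w1.png

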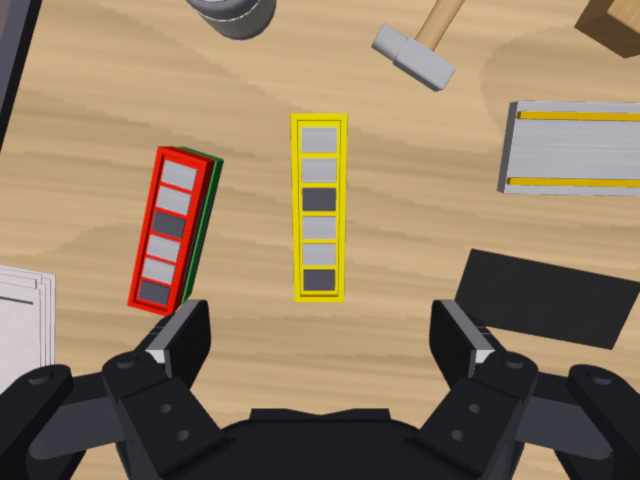

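The wrist picture shows the yellow cassette at about (320,208), nearly upright, with clear room for the fingers on both sides. Next is the descent.

>>> play_rows(
  increments=[
    [[0,-0.0035,0.034,0,0,-0.2,0],[0,0,0.034,0,0,0,0],[0,0,0.034,0,0,0,0],[0,0,0.034,0,0,0,0],[0,0,0.034,0,0,0,0],[0,0,0.025,0,0,0,0],[0,0,0.015,0,0,0,0],[0,0,0.0085,0,0,0,0],[0,0,0,0,0,0,0],[0,0,0,0,0,0,0]],
  ],
)

```text
clock: 4.32
tcp_pos: [0.5449, 0.1852, 0.0813]
ee_rot: [0.999, 0.054, 0.0, -0.0]
contact_force: [0.2, -0.3, 0.2]
gripper_width: 1.0
grasp_force: 0.0
```

```bash
python3 - <<'E'
from h import *
plan([0.5455,0.1853,0.081],96.2)
E
```

```text
tcp [0.5449 0.1852 0.0813] yaw -83.8 shift first (now axes) mm [ 0.6 -0.   0.3] turn z deg 0.0 | shift after turn [ 0.6 -0.   0.3] tilt [ 0.0003 -0.     -1.    ] j [ 0.3251  0.4608  1.8574 -0.      0.8232  1.7877]
```

>>> play_rows(
  increments=[
    [[0,0,0,0,0,0,0.3],[0,0,0,0,0,0,0.4],[0,0,0,0,0,0,0.6],[0,0,0,0,0,0,1],[0,0,0,0,0,0,1],[0,0,0,0,0,0,1],[0,0,0,0,0,0,1],[0,0,0,0,0,0,1]],
  ],
  grip_force=60,
)

```text
clock: 4.98
tcp_pos: [0.5454, 0.1855, 0.0823]
ee_rot: [0.999, 0.054, 0.001, -0.0]
contact_force: [-1.5, -2.6, 8.0]
gripper_width: 0.574
grasp_force: 61.8
```

>>> play_rows(
  increments=[
    [[0,0,-0.003,0,0,0,1],[0,0,-0.006,0,0,0,1],[0,0,-0.012,0,0,0,1],[0,0,-0.025,0,0,0,1],[0,0,-0.025,0,0,0,1],[0,0,-0.025,0,0,0,1],[0,0,-0.014,0,0,0,1],[0,0,0,0,0,0,1]],
  ],
)

```text
clock: 5.65
tcp_pos: [0.5464, 0.1862, 0.1951]
ee_rot: [0.999, 0.054, 0.003, -0.001]
contact_force: [1.3, -0.5, -4.9]
gripper_width: 0.571
grasp_force: 64.0
```

```bash
python3 - <<'E'
from h import *
p=r.read_camera("scene"); cv2.imwrite("pics/s2.png",cv2.resize(p["image"][140:340,220:500],None,fx=2,fy=2))
s=r.get_state(); print(s["contact_force"],s["gripper_width"],s["grasp_force"])
plan([0.4414,-0.1200,0.19],-5.5)
E
```

```text
[-0.2705 -0.1204 -6.2131] 0.5705033146311864 63.9538049697876
tcp [0.5455 0.1859 0.1929] yaw -83.77 shift first (now axes) mm [-136.7  292.8    2.2] turn z deg -78.27 | shift after turn [-314.4  -74.3    2.2] tilt [ 0.0036 -0.0009 -1.    ] j [0.3258 0.316  1.7797 0.0001 1.0421 1.7877]
```

View pics/s2.png

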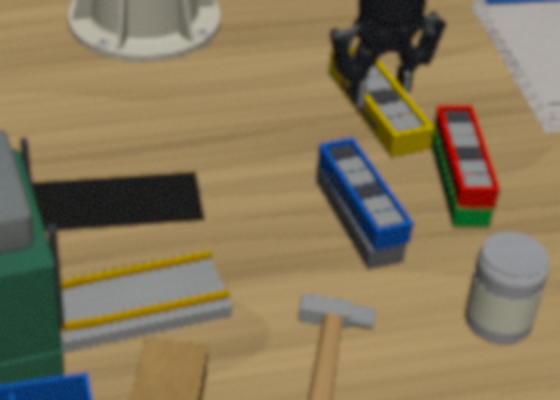

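The crop shows yellow held in the gripper at (385,110) and blue left on grey at (365,205), undisturbed.

>>> play_rows(
  increments=[
    [[-0.0137,0.0293,0,0,0,0,1],[-0.0137,0.0293,0,0,0,0,1],[-0.0137,0.0293,0,0,0,0,1],[-0.0137,0.0293,0,0,0,0,1],[-0.0137,0.0293,0,0,0,0,1],[-0.0137,0.0293,0,0,0,0,1],[-0.0137,0.0293,0,0,0,0,1],[-0.0137,0.0293,0,0,0,0,1],[-0.0137,0.0293,0,0,0,0,1],[-0.0137,0.0293,0,0,0,0,1]],
  ],
)

```text
clock: 6.53
tcp_pos: [0.4384, -0.1217, 0.1896]
ee_rot: [0.999, 0.054, -0.001, -0.0]
contact_force: [0.4, -1.0, -5.7]
gripper_width: 0.568
grasp_force: 64.3
```

>>> play_rows(
  increments=[
    [[0,0,0,0,0,-7.1,1],[0,0,0,0,0,-7.1,1],[0,0,0,0,0,-7.1,1],[0,0,0,0,0,-7.1,1],[0,0,0,0,0,-7.1,1],[0,0,0,0,0,-7.1,1],[0,0,0,0,0,-7.1,1],[0,0,0,0,0,-7.1,1],[0,0,0,0,0,-7.1,1],[0,0,0,0,0,-7.1,1]],
  ],
)

```text
clock: 7.37
tcp_pos: [0.439, -0.1203, 0.1895]
ee_rot: [0.779, 0.626, -0.001, -0.001]
contact_force: [0.3, -0.3, -5.6]
gripper_width: 0.569
grasp_force: 64.7
```

>>> play_rows(
  increments=[
    [[0,0,0.02,0,0,-7.1,1],[0,0,0.03,0,0,0,1],[0,0,0.03,0,0,0,1],[0,0,0.03,0,0,0,1],[0,0,0.02,0,0,0,1],[0,0,0.01,0,0,0,1],[0,0,0,0,0,0,1],[0,0,0,0,0,0,1]],
  ],
)

```text
clock: 8.03
tcp_pos: [0.4398, -0.1205, 0.0506]
ee_rot: [0.741, 0.671, -0.0, -0.001]
contact_force: [0.8, -0.6, -5.6]
gripper_width: 0.573
grasp_force: 64.7
```

```bash
python3 - <<'E'
from h import *
plan([0.4414,-0.1200,0.018],-5.5)
s=r.get_state(); print(s["contact_force"],s["grasp_force"])
E
```

```text
tcp [ 0.4398 -0.1205  0.0506] yaw -5.67 shift first (now axes) mm [ 0.7  1.6 32.5] turn z deg -0.17 | shift after turn [ 0.7  1.6 32.5] tilt [ 0.0003 -0.0015 -1.    ] j [-0.2708  0.3712  2.1254  0.      0.6465 -0.1719]
[ 0.7571 -0.6197 -5.6162] 64.70754504203796
```

>>> play_rows(
  increments=[
    [[0,0.0015,0.012,0,0,0,1],[0,0,0.01,0,0,0,1],[0,0,0.005,0,0,0,1],[0,0,0.002,0,0,0,1],[0,0,0.001,0,0,0,1],[0,0,0.001,0,0,0,1],[0,0,0,0,0,0,1]],
  ],
)

```text
clock: 8.62
tcp_pos: [0.4418, -0.1209, 0.02]
ee_rot: [0.741, 0.671, 0.0, 0.0]
contact_force: [-0.6, 0.3, -4.6]
gripper_width: 0.569
grasp_force: 64.7
```

>>> play_rows(
  increments=[
    [[0,0,0.001,0,0,0,1],[0,0,0.0007,0,0,0,1],[0,0,0.0005,0,0,0,1],[0,0,0,0,0,0,1]],
  ],
)

```text
clock: 8.95
tcp_pos: [0.4419, -0.1209, 0.0183]
ee_rot: [0.741, 0.671, 0.0, 0.0]
contact_force: [-2.0, 0.3, 7.0]
gripper_width: 0.57
grasp_force: 66.2
```

>>> play_rows(
  increments=[
    [[0,0,0,0,0,0,0.35],[0,0,0,0,0,0,0.2],[0,0,0,0,0,0,0],[0,0,0,0,0,0,0],[0,0,-0.01,0,0,0,0],[0,0,-0.03,0,0,0,0],[0,0,-0.04,0,0,0,0],[0,0,-0.04,0,0,0,0],[0,0,-0.04,0,0,0,0],[0,0,-0.04,0,0,0,0]],
  ],
)

```text
clock: 9.78
tcp_pos: [0.4411, -0.1206, 0.2204]
ee_rot: [0.741, 0.671, 0.0, 0.0]
contact_force: [0.7, 0.6, -0.3]
gripper_width: 0.996
grasp_force: 0.0
```

>>> play_rows(
  increments=[
    [[0,0,-0.04,0,0,0,0],[0,0,-0.035,0,0,0,0],[0,0,0,0,0,0,0],[0,0,0,0,0,0,0]],
  ],
)

```text
clock: 10.12
tcp_pos: [0.4426, -0.121, 0.2955]
ee_rot: [0.741, 0.671, 0.001, 0.002]
contact_force: [0.1, 0.1, 0.2]
gripper_width: 1.002
grasp_force: 0.0
```

```bash
python3 - <<'E'
from h import *
p=r.read_camera("wrist"); save(p,"w2.png"); print(p["world_from_camera"])
for d in r.masks_of(p,"yellow_cassette")[:1]: print("y",d["score"],rect(p,d["mask"],0.038))
t=r.read_camera("top"); save(t,"t2.png")
for d in r.masks_of(t,"blue_cassette")[:2]: print("b",d["score"],rect(t,d["mask"],0.068))
b=hsv(t,(105,120,60),(125,255,255)); b[:,:180]=0; b[:,260:]=0; b[:190]=0;b[310:]=0
print("bcol",rect(t,cv2.morphologyEx(b.astype(np.uint8),cv2.MORPH_CLOSE,np.ones((9,9))),0.068))
plan([0.5455,0.1853,0.26],-83.8)
E
```

```text
[[ 0.9951 -0.0967 -0.0218  0.4492]
 [-0.099  -0.9571 -0.2723 -0.0522]
 [ 0.0054  0.2732 -0.962   0.4372]
 [ 0.      0.      0.      1.    ]]
y 0.76 (array([ 0.4421, -0.1224]), (178.3887939453125, 50.58531951904297), 84.75370025634766)
b 0.7 (array([0.5397, 0.1806]), (181.82611083984375, 54.7292594909668), 6.002406597137451)
b 0.37 (array([0.562 , 0.1513]), (115.21884155273438, 7.870855331420898), 5.961907386779785)
bcol (array([0.5404, 0.1826]), (180.31761169433594, 51.3482666015625), 5.90926456451416)
tcp [ 0.4407 -0.1206  0.2914] yaw -5.67 shift first (now axes) mm [314.7  74.2  31.3] turn z deg 78.13 | shift after turn [ 137.3 -292.7   31.3] tilt [ 0.0004 -0.0025 -1.    ] j [-0.2703  0.0268  1.9016 -0.      1.2158 -0.1713]
```

View pics/w2.png

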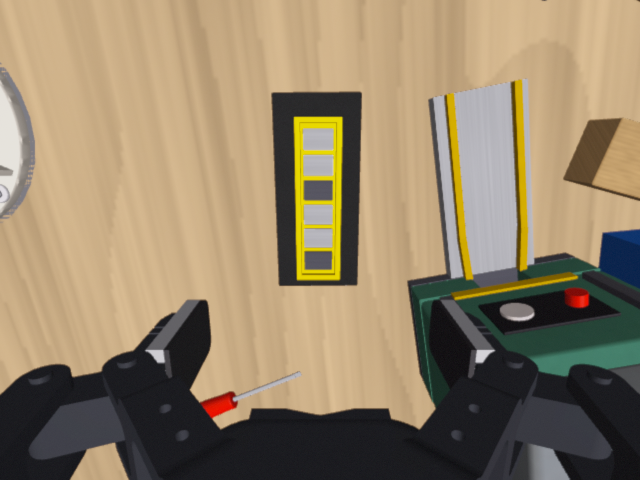

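The yellow cassette lies centred on the mat, at about (318,198). The lane, with its rails at u≈455 and 520, opens toward the top of the picture. Next I measure the rails.

```bash
python3 - <<'E'
from h import *
p=r.read_camera("wrist")
m=hsv(p,(22,120,80),(36,255,255)); m[:,:410]=0; m[285:]=0;m[275:,:]=0
n,l,s,c=cv2.connectedComponentsWithStats(m.astype(np.uint8))
for k in range(1,n):
    if s[k,4]<200: continue
    ys,xs=np.nonzero(l==k); P=np.array([ray(p,(x,y),0.03)[:2] for x,y in zip(xs,ys)])
    print("rail y range",P[:,1].min(),P[:,1].max())
    # edges per y bin
    for y0 in np.arange(-0.24,0,0.03):
        q=P[abs(P[:,1]-y0)<0.002]
        if len(q): print(round(y0,3),q[:,0].min().round(4),q[:,0].max().round(4),len(q))
for n in ["press","infeed","mouth","stop"]:
    for d in r.place_of(p,n)[:1]: print(n,d["score"],W(p,d["centre"]))
E
```

```text
rail y range -0.22784930002181922 -0.017301986154763437
-0.21 0.6677 0.6769 30
-0.18 0.6662 0.6764 34
-0.15 0.6647 0.6736 33
-0.12 0.6621 0.6708 34
-0.09 0.6596 0.6681 35
-0.06 0.6561 0.6655 39
-0.03 0.6537 0.6629 41
rail y range -0.22328421884271193 -0.02355028558424054
-0.21 0.6027 0.6119 26
-0.18 0.5979 0.607 25
-0.15 0.5956 0.6033 29
-0.12 0.5933 0.6008 28
-0.09 0.59 0.5985 31
-0.06 0.5879 0.5962 33
-0.03 0.5848 0.593 37
press 0.77 [ 0.6446 -0.2335  0.0032]
infeed 0.9 [ 0.6305 -0.1224  0.0194]
mouth 0.9 [ 0.6441 -0.227   0.0195]
```

>>> play_rows(
  increments=[
    [[0.0393,0.0088,0.004,0,0,0,0],[0.0393,0.0088,0.004,0,0,0,0],[0.0393,0.0088,0.004,0,0,0,0],[0.0393,0.0088,0.004,0,0,0,0],[0.0393,0.0088,0.004,0,0,0,0],[0.0393,0.0088,0.004,0,0,0,0],[0.0393,0.0088,0.004,0,0,0,0],[0.0393,0.0088,0.004,0,0,0,0],[0,0,0,0,0,7.1,0],[0,0,0,0,0,7.1,0]],
  ],
)

```text
clock: 11.4
tcp_pos: [0.5428, 0.1874, 0.2593]
ee_rot: [0.819, 0.574, -0.001, -0.0]
contact_force: [-0.9, 0.2, 0.1]
gripper_width: 0.999
grasp_force: 0.0
```

>>> play_rows(
  increments=[
    [[0,0,0,0,0,7.1,0],[0,0,0,0,0,7.1,0],[0,0,0,0,0,7.1,0],[0,0,0,0,0,7.1,0],[0,0,0,0,0,7.1,0],[0,0,0,0,0,7.1,0],[0,0,0,0,0,7.1,0],[0,0,0,0,0,7.1,0],[0,0,0,0,0,7.1,0],[0,0,0,0,0,0,0]],
  ],
)

```text
clock: 12.23
tcp_pos: [0.5427, 0.1851, 0.2601]
ee_rot: [0.999, 0.051, -0.0, 0.0]
contact_force: [-0.4, -0.0, -0.4]
gripper_width: 1.0
grasp_force: 0.0
```

```bash
python3 - <<'E'
from h import *
p=r.read_camera("wrist")
for d in r.masks_of(p,"blue_cassette")[:1]: print("b",d["score"],rect(p,d["mask"],0.068))
b=hsv(p,(105,120,60),(125,255,255)); b[:,:260]=0; b[:,400:]=0; b[310:]=0
print("bcol",rect(p,cv2.morphologyEx(b.astype(np.uint8),cv2.MORPH_CLOSE,np.ones((9,9))),0.068))
plan([0.5414,0.185,0.047],-84)
E
```

```text
b 0.91 (array([0.5413, 0.1854]), (179.63270568847656, 51.24522399902344), 5.8879313468933105)
bcol (array([0.542 , 0.1854]), (176.7040252685547, 49.05403518676758), 5.934564590454102)
tcp [0.5427 0.1851 0.2602] yaw -83.52 shift first (now axes) mm [ -1.2  -0.1 213.2] turn z deg 0.48 | shift after turn [ -1.2  -0.1 213.2] tilt [-0.0006  0.0001 -1.    ] j [ 0.3261  0.2465  1.7142 -0.      1.1815  1.7838]
```

>>> play_rows(
  increments=[
    [[-0.001,0,0.034,0,0,0.5,0],[0,0,0.034,0,0,0,0],[0,0,0.034,0,0,0,0],[0,0,0.034,0,0,0,0],[0,0,0.034,0,0,0,0],[0,0,0.025,0,0,0,0],[0,0,0.012,0,0,0,0],[0,0,0.0053,0,0,0,0],[0,0,0,0,0,0,0],[0,0,0,0,0,0,0]],
  ],
)

```text
clock: 13.17
tcp_pos: [0.5427, 0.1853, 0.0494]
ee_rot: [0.999, 0.051, 0.001, -0.0]
contact_force: [0.4, -0.4, 0.1]
gripper_width: 0.997
grasp_force: 0.0
```

>>> play_rows(
  increments=[
    [[0,0,0,0,0,0,0.3],[0,0,0,0,0,0,0.4],[0,0,0,0,0,0,0.6],[0,0,0,0,0,0,1],[0,0,0,0,0,0,1],[0,0,0,0,0,0,1],[0,0,0,0,0,0,1],[0,0,0,0,0,0,1]],
  ],
  grip_force=60,
)

```text
clock: 13.83
tcp_pos: [0.5426, 0.1854, 0.0498]
ee_rot: [0.999, 0.05, 0.001, -0.0]
contact_force: [-1.1, 1.0, 7.5]
gripper_width: 0.573
grasp_force: 62.0
```

>>> play_rows(
  increments=[
    [[0,0,-0.003,0,0,0,1],[0,0,-0.006,0,0,0,1],[0,0,-0.012,0,0,0,1],[0,0,-0.025,0,0,0,1],[0,0,-0.03,0,0,0,1],[0,0,-0.03,0,0,0,1],[0,0,-0.03,0,0,0,1],[0,0,-0.014,0,0,0,1],[0,0,0,0,0,0,1]],
  ],
)

```text
clock: 14.58
tcp_pos: [0.5437, 0.1856, 0.2028]
ee_rot: [0.999, 0.05, 0.003, -0.001]
contact_force: [1.1, -0.0, -8.5]
gripper_width: 0.569
grasp_force: 65.4
```

```bash
python3 - <<'E'
from h import *
s=r.get_state(); print(s["contact_force"],s["gripper_width"],s["grasp_force"])
t=r.read_camera("top"); save(t,"t3.png")
for n,z in [("grey_cassette",.034),("blue_cassette",.23)]:
  for d in r.masks_of(t,n)[:1]: print(n,d["score"],rect(t,d["mask"],z))
  for d in r.place_of(t,n)[:1]: print(n,d["score"],W(t,d["centre"]))
plan([0.6310,-0.115,0.19],5)
E
```

```text
[ 1.0698 -0.0166 -8.4854] 0.5694036391067228 65.35994052886963
grey_cassette 0.87 (array([0.5378, 0.17  ]), (181.48489379882812, 41.505496978759766), 2.1242012977600098)
grey_cassette 0.89 [0.5327 0.1844 0.001 ]
blue_cassette 0.96 (array([0.5989, 0.1697]), (63.521793365478516, 26.086881637573242), 6.154720306396484)
blue_cassette 0.86 [0.5432 0.1859 0.1873]
tcp [0.5405 0.1845 0.1965] yaw -84.27 shift first (now axes) mm [ 60.2 307.1   6.5] turn z deg -89.27 | shift after turn [-306.3   64.1    6.5] tilt [-0.0033  0.0007 -1.    ] j [0.3264 0.308  1.7823 0.     1.0546 1.7972]
```

>>> play_rows(
  increments=[
    [[0.0073,0.032,0,0,0,0,1],[0.0073,0.032,0,0,0,0,1],[0.0073,0.032,0,0,0,0,1],[0.0073,0.032,0,0,0,0,1],[0.0073,0.032,0,0,0,0,1],[0.0073,0.032,0,0,0,0,1],[0.0073,0.032,0,0,0,0,1],[0,0,0,0,0,-6.9,1],[0,0,0,0,0,-6.9,1],[0,0,0,0,0,-6.9,1]],
  ],
)

```text
clock: 15.67
tcp_pos: [0.6141, -0.0337, 0.1962]
ee_rot: [0.973, 0.231, -0.002, -0.001]
contact_force: [-0.5, 0.7, -8.0]
gripper_width: 0.566
grasp_force: 66.2
```

>>> play_rows(
  increments=[
    [[0,0,0,0,0,-6.9,1],[0,0,0,0,0,-6.9,1],[0,0,0,0,0,-6.9,1],[0,0,0,0,0,-6.9,1],[0,0,0,0,0,-6.9,1],[0,0,0,0,0,-6.9,1],[0,0,0,0,0,-6.9,1],[0,0,0,0,0,-6.9,1],[0,0,0,0,0,-6.9,1],[0,0,0,0,0,-6.9,1]],
  ],
)

```text
clock: 16.5
tcp_pos: [0.614, -0.0327, 0.1963]
ee_rot: [0.671, 0.742, -0.001, -0.001]
contact_force: [-0.7, -0.4, -7.8]
gripper_width: 0.564
grasp_force: 66.2
```

```bash
python3 - <<'E'
from h import *
plan([0.6310,-0.115,0.09],5.1)
p=r.read_camera("wrist");save(p,"w3.png")
b=hsv(p,(105,120,60),(125,255,255)); b[:,:200]=0; b[:,440:]=0
t=r.get_state()["tcp_pos"]
for d in r.masks_of(p,"blue_cassette")[:1]: print("b",d["score"],rect(p,d["mask"],t[2]+0.0185))
E
```

```text
tcp [ 0.614  -0.0327  0.1963] yaw 5.78 shift first (now axes) mm [-83.6   9.  106.2] turn z deg 0.68 | shift after turn [-83.5  10.  106.2] tilt [ 0.0005 -0.0033 -1.    ] j [-0.0557  0.3733  1.6868 -0.      1.0848 -0.1565]
b 0.91 (array([ 0.6118, -0.0076]), (125.48030853271484, 49.76554489135742), -83.98221015930176)
```

View pics/w3.png

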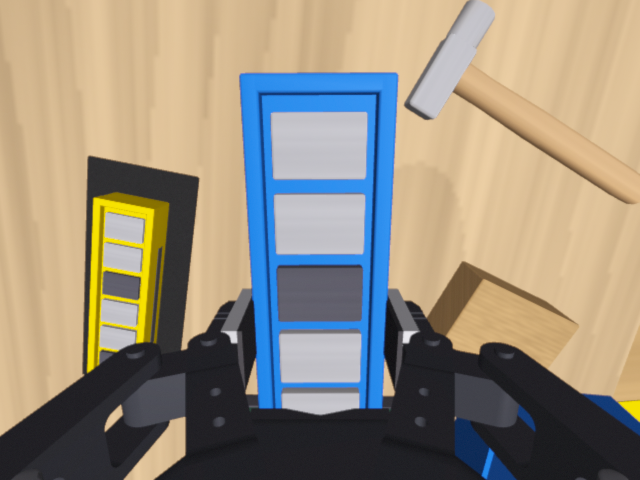

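The picture shows blue gripped squarely and centred at (320,230), with its long side along the lane direction.

>>> play_rows(
  increments=[
    [[-0.0209,0.0022,0,0,0,0.7,1],[-0.0209,0.0025,0,0,0,0,1],[-0.0209,0.0025,0,0,0,0,1],[-0.0209,0.0025,0,0,0,0,1],[0,0,0.03,0,0,0,1],[0,0,0.035,0,0,0,1],[0,0,0.03,0,0,0,1],[0,0,0.015,0,0,0,1],[0,0,0,0,0,0,1],[0,0,0,0,0,0,1]],
  ],
)

```text
clock: 17.43
tcp_pos: [0.6309, -0.1151, 0.0869]
ee_rot: [0.678, 0.735, -0.001, -0.001]
contact_force: [0.2, -0.4, -8.0]
gripper_width: 0.568
grasp_force: 66.4
```

```bash
python3 - <<'E'
from h import *
plan([0.6310,-0.115,0.04],5.1)
p=r.read_camera("top");save(p,"t4.png")
E
python3 -c "
import cv2;a=cv2.imread('pics/t4.png');cv2.imwrite('pics/t4c.png',cv2.resize(a[150:270,290:450],None,fx=4,fy=4,interpolation=2))"
```

```text
tcp [ 0.6309 -0.1151  0.0869] yaw 4.57 shift first (now axes) mm [ 0.   0.3 46.9] turn z deg -0.53 | shift after turn [ 0.   0.3 46.9] tilt [ 0.0008 -0.003  -1.    ] j [-0.1828  0.5375  1.7022  0.      0.905  -0.2625]
```

View pics/t4c.png

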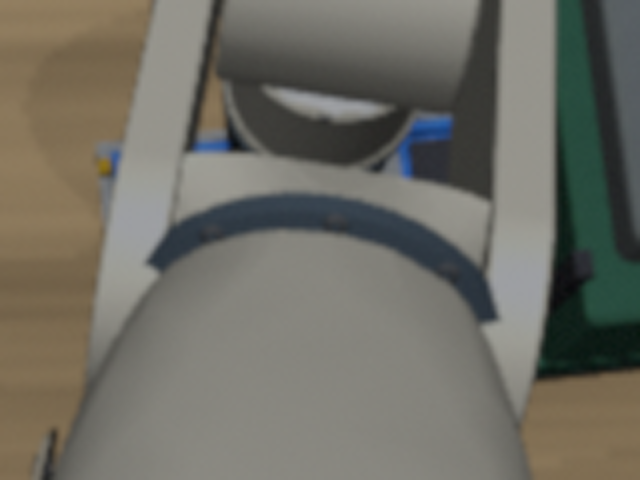

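The top view is blocked by the arm, with only the blue ends visible at (170,150) and (430,130). I'll lower by force and look with the scene camera.

>>> play_rows(
  increments=[
    [[0,0,0.015,0,0,-0.5,1],[0,0,0.015,0,0,0,1],[0,0,0.01,0,0,0,1],[0,0,0.005,0,0,0,1],[0,0,0.0025,0,0,0,1],[0,0,0.001,0,0,0,1],[0,0,0,0,0,0,1]],
  ],
)

```text
clock: 18.07
tcp_pos: [0.6323, -0.1153, 0.0404]
ee_rot: [0.674, 0.739, 0.0, 0.0]
contact_force: [-0.2, 0.4, -7.1]
gripper_width: 0.569
grasp_force: 66.3
```

```bash
python3 - <<'E'
from h import *
plan([0.6310,-0.115,0.0355],5.1); print(r.get_state()["contact_force"])
p=r.read_camera("scene");cv2.imwrite("pics/s4.png",cv2.resize(p["image"][100:350,140:420],None,fx=2.4,fy=2.4))
E
```

```text
tcp [ 0.6323 -0.1153  0.0404] yaw 5.22 shift first (now axes) mm [ 0.5 -1.3  4.9] turn z deg 0.12 | shift after turn [ 0.5 -1.3  4.9] tilt [-0.0003  0.0009 -1.    ] j [-0.1827  0.5999  1.7211 -0.      0.8196 -0.2738]
[-0.212   0.4093 -7.1402]
```

View pics/s4.png

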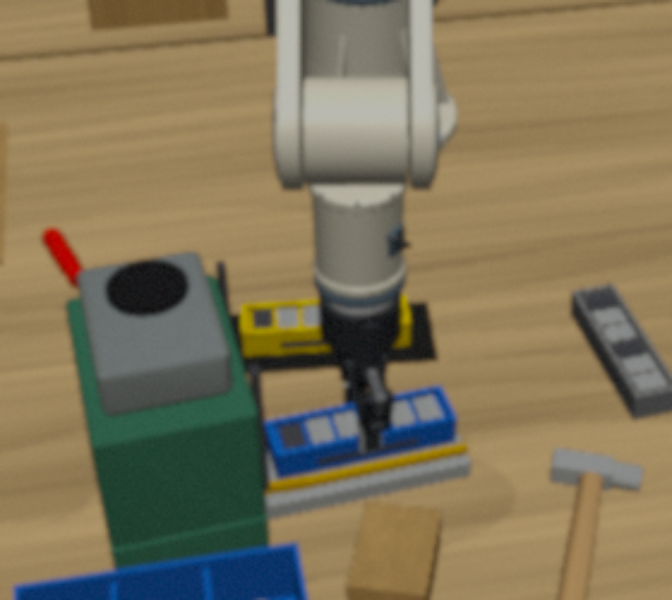

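The view shows blue between the rails, with its front end short of the mouth at (268,450). The arm's wide fork sits well above the head. I'll lower gently until contact.

>>> play_rows(
  increments=[
    [[0,-0.0005,0.002,0,0,0,1],[0,0,0.001,0,0,0,1],[0,0,0.001,0,0,0,1],[0,0,0.0005,0,0,0,1],[0,0,0.0003,0,0,0,1],[0,0,0,0,0,0,1]],
  ],
)

```text
clock: 18.62
tcp_pos: [0.6314, -0.1154, 0.0359]
ee_rot: [0.674, 0.739, 0.0, 0.0]
contact_force: [-3.7, -0.1, 5.3]
gripper_width: 0.572
grasp_force: 68.0
```

>>> play_rows(
  increments=[
    [[0,0,0,0,0,0,0.35],[0,0,0,0,0,0,0.2],[0,0,0,0,0,0,0],[0,0,0,0,0,0,0],[0,0,-0.01,0,0,0,0],[0,0,-0.025,0,0,0,0],[0,0,-0.03,0,0,0,0],[0,0,-0.02,0,0,0,0],[0.03,0,0,0,0,0,1],[0.04,0,0,0,0,0,1]],
  ],
)

```text
clock: 19.45
tcp_pos: [0.6268, -0.0473, 0.1229]
ee_rot: [0.675, 0.737, 0.001, 0.002]
contact_force: [0.5, 1.3, -0.4]
gripper_width: 0.751
grasp_force: 0.0
```

>>> play_rows(
  increments=[
    [[0.04,0,0,0,0,0,1],[0.02,0,0,0,0,0,1],[0,0,0,0,-6,0,1],[0,0,0,0,-6,0,1],[0,0,0,0,0,0,1],[0,0,0,0,0,0,1]],
  ],
)

```text
clock: 19.95
tcp_pos: [0.6194, 0.0159, 0.1203]
ee_rot: [0.669, 0.736, -0.07, 0.077]
contact_force: [-0.8, -0.4, 0.4]
gripper_width: -0.001
grasp_force: 0.0
```

```bash
python3 - <<'E'
from h import *
p=r.read_camera("wrist")
m=hsv(p,(105,120,60),(125,255,255))
for d in r.masks_of(p,"blue_cassette")[:1]: print("b",d["score"],rect(p,d["mask"],0.054))
t=r.read_camera("top")
for d in r.masks_of(t,"blue_cassette")[:1]: print("b",d["score"],rect(t,d["mask"],0.054))
u=np.array([-.0889,.996,0]); mouth=np.array([.641,-.2297,.02])
T,M=tool(); print(T,M,"press y of tcp",(T-mouth)@u,"lat",(T-mouth)@[.996,.0889,0], r.get_state()["gripper_width"])
for g in [mouth+u*.24+[0,0,.015], mouth+u*.09+[0,0,.015]]: print((M.T@(g-T)*1000).round(1))
save(t,"t5.png")
E
```

```text
b 0.67 (array([ 0.6252, -0.0293]), (85.41938781738281, 78.08789825439453), 4.755877494812012)
b 0.71 (array([ 0.6281, -0.1194]), (179.88739013671875, 55.49495315551758), -84.5648398399353)
[0.6195 0.0132 0.1202] [[-0.0877  0.996   0.0186]
 [ 0.9746  0.0897 -0.2054]
 [-0.2062  0.0001 -0.9785]] press y of tcp 0.24385506496910825 lat 0.00021554208334915068 0.002435574539653808
[13.8 -0.2 84.2]
[-133.    -0.3  115.1]
```

>>> play_rows(
  increments=[
    [[0.0046,0,0.028,0,0,0,1],[0.0046,0,0.028,0,0,0,1],[0.0046,0,0.022,0,0,0,1],[0,0,0.006,0,0,0,1],[-0.0098,0,0.0021,0,0,0,1],[-0.0098,0,0.0021,0,0,0,1],[-0.0098,0,0.0021,0,0,0,1],[-0.0098,0,0.0021,0,0,0,1],[-0.0098,0,0.0021,0,0,0,1],[-0.0098,0,0.0021,0,0,0,1]],
  ],
)

```text
clock: 20.98
tcp_pos: [0.6263, -0.0505, 0.0362]
ee_rot: [0.671, 0.734, -0.069, 0.078]
contact_force: [-0.4, 5.8, 2.8]
gripper_width: -0.003
grasp_force: 3.1
```

```bash
cat >> h.py <<'E'
def push():
    u=np.array([-.0889,.996,0]); mouth=np.array([.641,-.2297,.02])
    T,M=tool(); s=r.get_state(); print(T,"press y",(T-mouth)@u,"lat",(T-mouth)@[.996,.0889,0],s["contact_force"])
    t=r.read_camera("top"); 
    for d in r.masks_of(t,"blue_cassette")[:1]: print("b",d["score"],rect(t,d["mask"],0.054))
    return t
E
python3 -c "
from h import *
push()"
```

```text
[ 0.6263 -0.0505  0.0362] press y 0.1798355714037475 lat 0.0013176017942017175 [-0.3683  5.7593  2.7573]
b 0.58 (array([ 0.6304, -0.1461]), (168.79129028320312, 56.979698181152344), -85.35973119735718)
```

>>> play_rows(
  increments=[
    [[-0.0098,0,0.0021,0,0,0,1],[-0.0098,0,0.0021,0,0,0,1],[-0.0098,0,0.0021,0,0,0,1],[-0.0098,0,0.0021,0,0,0,1],[-0.0098,0,0.0021,0,0,0,1],[-0.0098,0,0.0021,0,0,0,1],[-0.0098,0,0.0021,0,0,0,1],[-0.0098,0,0.0021,0,0,0,1],[0,0,0,0,0,0,1]],
  ],
)

```text
clock: 21.83
tcp_pos: [0.6331, -0.1309, 0.0355]
ee_rot: [0.671, 0.734, -0.07, 0.078]
contact_force: [-0.7, 0.1, 0.8]
gripper_width: -0.004
grasp_force: 0.0
```

```bash
python3 -c "
from h import *
push()"
```

```text
[ 0.6331 -0.1309  0.0355] press y 0.09910536499445192 lat 0.0009102433490316467 [-0.7267  0.0812  0.8307]
b 0.58 (array([ 0.6343, -0.1961]), (68.47651672363281, 55.52573013305664), -85.40202903747559)
```

>>> play_rows(
  increments=[
    [[-0.0029,0,0.0006,0,0,0,1],[-0.0029,0,0.0006,0,0,0,1],[-0.0029,0,0.0006,0,0,0,1],[-0.0029,0,0.0006,0,0,0,1],[-0.0015,0,0.0003,0,0,0,1]],
  ],
)

```text
clock: 22.35
tcp_pos: [0.6338, -0.1423, 0.0347]
ee_rot: [0.67, 0.735, -0.07, 0.077]
contact_force: [-0.5, 6.0, 1.7]
gripper_width: -0.002
grasp_force: 2.6
```

>>> play_rows(
  increments=[
    [[-0.001,0,0.0002,0,0,0,1],[-0.001,0,0.0002,0,0,0,1],[-0.001,0,0.0002,0,0,0,1]],
  ],
)

```text
clock: 22.6
tcp_pos: [0.6341, -0.1453, 0.0348]
ee_rot: [0.67, 0.735, -0.07, 0.077]
contact_force: [-0.7, 4.9, 1.2]
gripper_width: 0.001
grasp_force: 2.6
```

>>> play_rows(
  increments=[
    [[-0.001,0,0.0002,0,0,0,1],[-0.001,0,0.0002,0,0,0,1]],
  ],
)

```text
clock: 22.77
tcp_pos: [0.6342, -0.1473, 0.0348]
ee_rot: [0.67, 0.735, -0.07, 0.077]
contact_force: [-0.6, 5.8, 1.1]
gripper_width: 0.001
grasp_force: 2.5
```

>>> play_rows(
  increments=[
    [[-0.001,0,0.0002,0,0,0,1],[-0.001,0,0.0002,0,0,0,1]],
  ],
)

```text
clock: 22.93
tcp_pos: [0.6343, -0.1494, 0.0347]
ee_rot: [0.67, 0.735, -0.07, 0.077]
contact_force: [0.9, 5.0, 0.7]
gripper_width: -0.004
grasp_force: 2.5
```

>>> play_rows(
  increments=[
    [[-0.001,0,0.0002,0,0,0,1]],
  ],
)

```text
clock: 23.02
tcp_pos: [0.6344, -0.1501, 0.0347]
ee_rot: [0.67, 0.735, -0.07, 0.077]
contact_force: [-1.2, 12.2, 2.2]
gripper_width: 0.001
grasp_force: 6.3
```

>>> play_rows(
  increments=[
    [[-0.0007,0,0.0001,0,0,0,1],[0,0,0,0,0,0,1]],
  ],
)

```text
clock: 23.18
tcp_pos: [0.6344, -0.1501, 0.0347]
ee_rot: [0.671, 0.735, -0.07, 0.076]
contact_force: [-1.2, 11.0, 2.3]
gripper_width: -0.003
grasp_force: 5.5
```

```bash
python3 -c "
from h import *
push()"
```

```text
[ 0.6344 -0.1501  0.0347] press y 0.07988029743926876 lat 0.0005268666544033606 [-1.1918 11.0388  2.3334]
b 0.65 (array([ 0.6363, -0.2103]), (52.35798645019531, 42.77298355102539), -1.1675262451171875)
```

>>> play_rows(
  increments=[
    [[-0.001,0,0.0002,0,0,0,1],[-0.0005,0,0,0,0,0,1]],
  ],
)

```text
clock: 23.45
tcp_pos: [0.6344, -0.1504, 0.0347]
ee_rot: [0.671, 0.734, -0.069, 0.076]
contact_force: [-1.8, 20.9, 4.7]
gripper_width: 0.0
grasp_force: 10.4
```

>>> play_rows(
  increments=[
    [[0.005,0,0,0,0,0,1],[0.02,0,-0.004,0,0,0,1],[0.03,0,-0.006,0,0,0,1],[0.03,0,-0.006,0,0,0,1],[0,0,-0.03,0,6,0,0],[0,0,-0.03,0,6,0,0],[0,0,-0.035,0,0,0,0],[0,0,-0.035,0,0,0,0],[0,0,-0.035,0,0,0,0],[0,0,-0.035,0,0,0,0]],
  ],
)

```text
clock: 24.28
tcp_pos: [0.6256, -0.0582, 0.2339]
ee_rot: [0.674, 0.739, -0.0, 0.0]
contact_force: [0.2, -0.3, 0.3]
gripper_width: 0.847
grasp_force: 0.0
```

```bash
python3 - <<'E'
from h import *
p=r.read_camera("wrist"); save(p,"w6.png")
b=hsv(p,(105,120,60),(125,255,255))
for d in r.masks_of(p,"blue_cassette")[:1]: print("b",d["score"],rect(p,d["mask"],0.054))
for n,z in [("yellow_cassette",.038),("grey_cassette",.034)]:
  for d in r.masks_of(p,n)[:1]: print(n,d["score"],rect(p,d["mask"],z))
plan([0.4421,-0.1224,0.0185],-5.3)
E
```

```text
b 0.81 (array([ 0.6383, -0.1879]), (90.29017639160156, 51.25223159790039), -85.87701177597046)
yellow_cassette 0.71 (array([ 0.4485, -0.1199]), (183.4339141845703, 62.43440246582031), 84.10489654541016)
tcp [ 0.6264 -0.058   0.2332] yaw 5.23 shift first (now axes) mm [ -47.1 -189.9  214.4] turn z deg 10.53 | shift after turn [ -81.  -178.1  214.4] tilt [-0.001  0.002 -1.   ] j [-0.0945  0.3564  1.6239 -0.0006  1.1591 -0.1856]
```

View pics/w6.png

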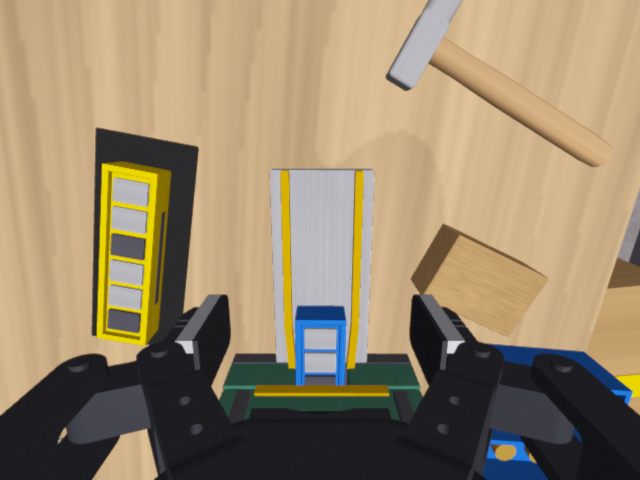

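The picture shows blue under the head at (320,345), only its rear end outside and squarely between the rails. At 20 N it did not move, so it is home. Next I go for yellow.

>>> play_rows(
  increments=[
    [[-0.0094,-0.038,0,0,0,0,0],[-0.0094,-0.038,0,0,0,0,0],[-0.0094,-0.038,0,0,0,0,0],[-0.0094,-0.038,0,0,0,0,0],[-0.0094,-0.038,0,0,0,0,0],[0,0,0.01,0,0,5.3,0],[0,0,0.03,0,0,5.2,0],[0,0,0.03,0,0,0,0],[0,0,0.03,0,0,0,0],[0,0,0,0,0,0,0]],
  ],
)

```text
clock: 25.32
tcp_pos: [0.4363, -0.1207, 0.1266]
ee_rot: [0.739, 0.674, -0.003, -0.004]
contact_force: [-1.6, 1.0, 0.0]
gripper_width: 1.0
grasp_force: 0.0
```

```bash
python3 - <<'E'
from h import *
plan([0.4421,-0.1224,0.0185],-5.3)
E
```

```text
tcp [ 0.4363 -0.1207  0.1266] yaw -5.27 shift first (now axes) mm [ -1.3   7.  108.1] turn z deg 0.03 | shift after turn [ -1.3   7.  108.1] tilt [ 0.0016 -0.0105 -0.9999] j [-0.273   0.234   2.0793 -0.0004  0.8389 -0.1808]
```

>>> play_rows(
  increments=[
    [[0,0,0,0,0,0,0],[0,0,0.02,0,0,0,0],[0,0,0.02,0,0,0,0],[0,0,0,0,0,0,0],[0,0,0,0,0,0,0]],
  ],
)

```text
clock: 25.73
tcp_pos: [0.4411, -0.1218, 0.0929]
ee_rot: [0.739, 0.674, -0.0, -0.0]
contact_force: [-0.9, 0.4, -0.4]
gripper_width: 1.002
grasp_force: 0.0
```

```bash
python3 - <<'E'
from h import *
plan([0.4421,-0.1224,0.0185],-5.3)
E
```

```text
tcp [ 0.4411 -0.1218  0.0929] yaw -5.25 shift first (now axes) mm [-0.5  1.1 74.4] turn z deg 0.05 | shift after turn [-0.5  1.1 74.4] tilt [ 0.0001 -0.0009 -1.    ] j [-0.2727  0.294   2.0996 -0.0002  0.7489 -0.1809]
```

>>> play_rows(
  increments=[
    [[-0.0005,0.001,0.02,0,0,0,0],[0,0,0.025,0,0,0,0],[0,0,0.018,0,0,0,0],[0,0,0.009,0,0,0,0],[0,0,0.002,0,0,0,0],[0,0,0,0,0,0,0],[0,0,0,0,0,0,0.3],[0,0,0,0,0,0,0.4],[0,0,0,0,0,0,0.6],[0,0,0,0,0,0,1]],
  ],
  grip_force=60,
)

```text
clock: 26.57
tcp_pos: [0.4426, -0.1226, 0.0194]
ee_rot: [0.739, 0.674, 0.0, 0.001]
contact_force: [-1.3, -0.0, 10.8]
gripper_width: 0.57
grasp_force: 61.2
```

>>> play_rows(
  increments=[
    [[0,0,0,0,0,0,1],[0,0,0,0,0,0,1],[0,0,0,0,0,0,1],[0,0,0,0,0,0,1]],
  ],
)

```text
clock: 26.9
tcp_pos: [0.4426, -0.1226, 0.0194]
ee_rot: [0.739, 0.674, 0.0, 0.001]
contact_force: [-1.9, 0.6, 10.2]
gripper_width: 0.57
grasp_force: 61.2
```

```bash
python3 - <<'E'
from h import *
plan([0.4421,-0.1224,0.0185],-5.3)
t=r.read_camera("top")
d=r.masks_of(t,"grey_cassette")[0]; print(d["score"],rect(t,d["mask"],.034))
m=d["mask"]; ys,xs=np.nonzero(m); print(xs.min(),xs.max(),ys.min(),ys.max())
cv2.imwrite("pics/g.png",cv2.resize(t["image"][180:310,160:290],None,fx=4,fy=4,interpolation=2))
E
```

```text
tcp [ 0.4426 -0.1226  0.0194] yaw -5.28 shift first (now axes) mm [ 0.1 -0.6  0.9] turn z deg 0.02 | shift after turn [ 0.1 -0.6  0.9] tilt [-0.0002  0.0014 -1.    ] j [-0.2735  0.4357  2.1324  0.0001  0.5721 -0.1814]
0.94 (array([0.5386, 0.1793]), (183.70289611816406, 58.288448333740234), 4.515273094177246)
204 236 206 294
```

>>> play_rows(
  increments=[
    [[0,0,-0.003,0,0,0,1],[0,0,-0.006,0,0,0,1],[0,0,-0.015,0,0,0,1],[0,0,-0.035,0,0,0,1],[0,0,-0.04,0,0,0,1],[0,0,-0.04,0,0,0,1],[0,0,-0.03,0,0,0,1],[0.036,0.0142,0,0,0,0,1],[0.036,0.0142,0,0,0,0,1],[0.036,0.0142,0,0,0,0,1]],
  ],
)

```text
clock: 27.83
tcp_pos: [0.4946, -0.018, 0.1885]
ee_rot: [0.74, 0.673, 0.001, 0.001]
contact_force: [1.0, -0.2, -5.1]
gripper_width: 0.565
grasp_force: 65.3
```

>>> play_rows(
  increments=[
    [[0.036,0.0142,0,0,0,0,1],[0.036,0.0142,0,0,0,0,1],[0,0,0,0,0,7.1,1],[0,0,0,0,0,7.1,1],[0,0,0,0,0,7.1,1],[0,0,0,0,0,7.1,1],[0,0,0,0,0,7.1,1],[0,0,0,0,0,7.1,1],[0,0,0,0,0,7.1,1],[0,0,0,0,0,7.1,1]],
  ],
)

```text
clock: 28.67
tcp_pos: [0.5285, 0.0502, 0.1872]
ee_rot: [0.971, 0.238, -0.001, -0.0]
contact_force: [0.1, -0.9, -4.2]
gripper_width: 0.568
grasp_force: 65.2
```

>>> play_rows(
  increments=[
    [[0,0,0,0,0,7.1,1],[0,0,0,0,0,7.1,1],[0,0,0,0,0,7.1,1],[0,0,0,0,0,0.6,1],[0,0,0,0,0,0,1],[0,0,0,0,0,0,1]],
  ],
)

```text
clock: 29.17
tcp_pos: [0.529, 0.0502, 0.1872]
ee_rot: [0.999, 0.055, -0.0, 0.0]
contact_force: [0.1, 0.4, -4.3]
gripper_width: 0.568
grasp_force: 65.3
```

```bash
cat >> h.py <<'E'
from scipy.optimize import minimize
def sil(p,x,y,a,z0=0.0):
    c,s=np.cos(np.radians(a)),np.sin(np.radians(a)); T=np.linalg.inv(np.array(p["world_from_camera"])); K=np.array(p["mtx"])
    P=np.array([[x+c*u-s*v,y+s*u+c*v,z] for u in(-.09,.09) for v in(-.025,.025) for z in(z0,z0+.034)])
    q=(T[:3,:3]@P.T+T[:3,3:]).T@K.T; q=q[:,:2]/q[:,2:]
    m=np.zeros((480*4,640*4),np.uint8); cv2.fillConvexPoly(m,cv2.convexHull(((q+.5)*4).round().astype(np.int32)),1)
    return cv2.resize(m.astype(np.float32),(640,480),interpolation=cv2.INTER_AREA)
def boxfit(p,mask,x0,z0=0.0,roi=None):
    m=mask.astype(np.float32)
    def f(v):
        s=sil(p,v[0]/1000,v[1]/1000,v[2],z0); return 1-np.minimum(s,m).sum()/np.maximum(s,m).sum()
    o=minimize(f,x0,method="Nelder-Mead",options=dict(initial_simplex=np.array(x0)+np.array([[0,0,0],[6,0,0],[0,6,0],[0,0,4]]),xatol=.05,fatol=1e-5))
    return o.x.round(2),round(1-o.fun,3)
E
python3 - <<'E'
from h import *
for cam in ["wrist","top"]:
    p=r.read_camera(cam); save(p,"f_"+cam+".png")
    for d in r.masks_of(p,"grey_cassette")[:2]:
        m=d["mask"]; ys,xs=np.nonzero(m); print(cam,d["score"],xs.min(),xs.max(),ys.min(),ys.max(),boxfit(p,m,[538,184,6]))
    d=r.masks_of(p,"red_cassette")[:1]
    for d in r.place_of(p,"grey_cassette")[:1]: print(W(p,d["centre"]))
plan([0.537,0.185,0.19],-84)
w=cv2.imread("pics/f_wrist.png"); 
E
```

```text
wrist 0.95 112 203 72 297 (array([539.05, 183.46,   4.99]), np.float64(0.964))
[ 0.5392  0.1826 -0.0003]
top 0.63 218 235 242 294 (array([536.21, 178.52,  13.24]), np.float64(0.335))
[ 0.5363  0.1833 -0.0003]
tcp [0.5293 0.0503 0.1872] yaw -83.94 shift first (now axes) mm [  21.9 -133.2   -2.8] turn z deg 0.06 | shift after turn [  21.8 -133.2   -2.8] tilt [-0.0001 -0.     -1.    ] j [0.0918 0.258  1.876  0.     1.0076 1.5569]
```

View pics/f_wrist.png

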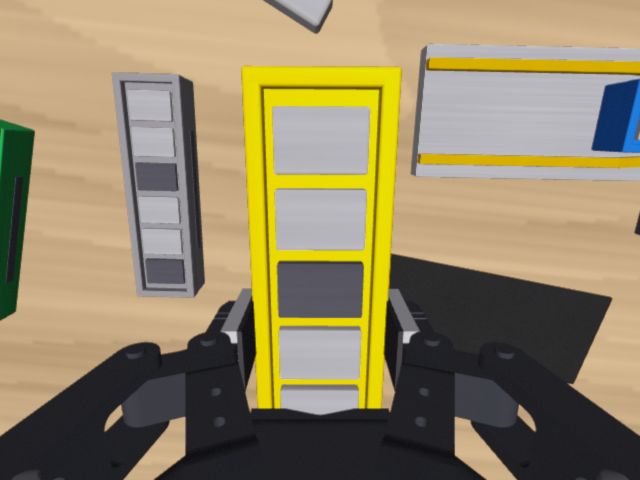

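The picture shows grey standing free at (155,185), with top corners at about (113,73), (180,75), (195,296) and (138,296). Yellow is held straight. I'll cross-check the grey pose from its corners and take yellow's end from the same picture.

```bash
python3 - <<'E'
from h import *
p=r.read_camera("wrist")
C=np.array([ray(p,u,.034)[:2] for u in [(113,73),(180,75),(194.5,296.5),(138,296.5)]]); print(C,C.mean(0))
for a,b in [(3,0),(2,1)]: d=C[b]-C[a]; print(np.degrees(np.arctan2(d[1],d[0])),np.linalg.norm(d))
for n in range(2):
    for d in r.masks_of(p,"grey_cassette")[:1]: print(boxfit(p,d["mask"],[538,184,6]))
    p=r.read_camera("wrist")
T=tool()[0]
d=r.masks_of(p,"yellow_cassette")[0]; print(T,rect(p,d["mask"],T[2]+.0186))
E
```

```text
[[0.6269 0.2133]
 [0.6307 0.1643]
 [0.454  0.1513]
 [0.4489 0.2   ]] [0.5401 0.1822]
4.288356747893659 0.17855393286863205
4.22358431365177 0.17720733624771712
(array([539.48, 183.72,   4.52]), np.float64(0.973))
(array([539.31, 184.05,   4.43]), np.float64(0.965))
[0.5293 0.0503 0.1872] (array([0.556 , 0.0531]), (127.35348510742188, 49.821739196777344), 5.566110134124756)
```

>>> play_rows(
  increments=[
    [[0,0,0,0,0,1.5,1],[0.0052,-0.0329,0,0,0,0,1],[0.0052,-0.0329,0,0,0,0,1],[0.0052,-0.0329,0,0,0,0,1],[0.0052,-0.033,0,0,0,0,1],[0,0,0.03,0,0,0,1],[0,0,0.035,0,0,0,1],[0,0,0.025,0,0,0,1],[0,0,0,0,0,0,1],[0,0,0,0,0,0,1]],
  ],
)

```text
clock: 30.7
tcp_pos: [0.5387, 0.183, 0.0964]
ee_rot: [0.999, 0.04, -0.001, 0.0]
contact_force: [0.0, 0.1, -3.9]
gripper_width: 0.564
grasp_force: 65.4
```

```bash
python3 - <<'E'
from h import *
plan([0.5395,0.1832,0.0494],-85.6)
p=r.read_camera("scene")
for n,z in [("yellow_cassette",None),("grey_cassette",0)]:
  for d in r.masks_of(p,n)[:1]:
    print(n,d["score"],boxfit(p,d["mask"],[539,183,5],tool()[0][2]-.0154 if z is None else z))
E
```

```text
tcp [0.5387 0.183  0.0964] yaw -85.46 shift first (now axes) mm [ 0.9 -0.2 47. ] turn z deg 0.14 | shift after turn [ 0.9 -0.2 47. ] tilt [-0.003   0.0008 -1.    ] j [0.3248 0.4321 1.8613 0.     0.8513 1.8163]
yellow_cassette 0.98 (array([540.37, 184.16,   3.47]), np.float64(0.64))
grey_cassette 0.67 (array([539., 183.,   5.]), np.float64(0.0))
```

>>> play_rows(
  increments=[
    [[0.0005,0,0.02,0,0,0,1],[0,0,0.015,0,0,0,1],[0,0,0.005,0,0,0,1],[0,0,0.002,0,0,0,1],[0,0,0.001,0,0,0,1],[0,0,0.001,0,0,0,1],[0,0,0,0,0,0,1]],
  ],
)

```text
clock: 31.43
tcp_pos: [0.5408, 0.1835, 0.0541]
ee_rot: [0.999, 0.039, 0.001, -0.0]
contact_force: [-0.5, -0.7, -5.2]
gripper_width: 0.569
grasp_force: 65.4
```

```bash
python3 - <<'E'
from h import *
plan([0.5395,0.1832,0.0494],-85.6)
p=r.read_camera("wrist"); save(p,"w8.png"); T=tool()[0]
for d in r.masks_of(p,"yellow_cassette")[:1]: print(rect(p,d["mask"],T[2]+.0186))
p=r.read_camera("scene"); save(p,"s8.png")
Y=r.masks_of(p,"yellow_cassette")[0]["mask"]; G=r.masks_of(p,"grey_cassette")[0]["mask"]
for m in (Y,G):
    ys,xs=np.nonzero(m); h=cv2.convexHull(np.c_[xs,ys].astype(np.float32))[:,0]; print(m.sum(),xs.min(),xs.max(),ys.min(),ys.max())
E
```

```text
tcp [0.5408 0.1835 0.0541] yaw -85.47 shift first (now axes) mm [-1.3  0.2  4.7] turn z deg 0.13 | shift after turn [-1.3  0.2  4.7] tilt [ 0.0015 -0.0004 -1.    ] j [0.3244 0.4956 1.8804 0.     0.7641 1.8162]
(array([0.5674, 0.1854]), (127.14286804199219, 49.878440856933594), 4.2161455154418945)
867 392 424 219 262
585 378 423 224 274
```

>>> play_rows(
  increments=[
    [[-0.0007,0,0.001,0,0,0,1],[0,0,0.001,0,0,0,1],[0,0,0.0007,0,0,0,1],[0,0,0,0,0,0,1]],
  ],
)

```text
clock: 32.02
tcp_pos: [0.5392, 0.1831, 0.0503]
ee_rot: [0.999, 0.04, -0.0, 0.0]
contact_force: [-0.4, -0.3, -5.0]
gripper_width: 0.565
grasp_force: 65.4
```

>>> play_rows(
  increments=[
    [[0,0,0.0007,0,0,0,1],[0,0,0.0005,0,0,0,1],[0,0,0,0,0,0,1]],
  ],
)

```text
clock: 32.27
tcp_pos: [0.5394, 0.1832, 0.0495]
ee_rot: [0.999, 0.04, -0.0, 0.0]
contact_force: [-0.8, -0.5, -1.1]
gripper_width: 0.569
grasp_force: 65.9
```

Just touching. One small step more, then release.

>>> play_rows(
  increments=[
    [[0,0,0.0004,0,0,0,1],[0,0,0,0,0,0,1],[0,0,0,0,0,0,0.4],[0,0,0,0,0,0,0.3],[0,0,0,0,0,0,0.15],[0,0,0,0,0,0,0],[0,0,0,0,0,0,0],[0,0,-0.01,0,0,0,0],[0,0,-0.03,0,0,0,0],[0,0,-0.04,0,0,0,0]],
  ],
)

```text
clock: 33.1
tcp_pos: [0.5373, 0.1825, 0.1278]
ee_rot: [0.999, 0.04, -0.003, 0.001]
contact_force: [1.1, 0.1, 0.3]
gripper_width: 0.996
grasp_force: 0.0
```

>>> play_rows(
  increments=[
    [[0,0,-0.04,0,0,0,0],[0,0,-0.04,0,0,0,0],[0,0.04,-0.01,0,0,0,0],[0,0.04,0,0,0,0,0],[0,0.03,0,0,0,0,0],[0,0,0,0,0,0,0],[0,0,0,0,0,0,0]],
  ],
)

```text
clock: 33.68
tcp_pos: [0.5482, 0.0722, 0.2198]
ee_rot: [0.999, 0.038, 0.0, -0.0]
contact_force: [-0.8, 0.2, -0.6]
gripper_width: 1.005
grasp_force: 0.0
```

```bash
python3 - <<'E'
from h import *
p=r.read_camera("wrist"); save(p,"w9.png")
for n,z in [("yellow_cassette",.034),("grey_cassette",0)]:
  for d in r.masks_of(p,n)[:1]:
    print(n,d["score"],boxfit(p,d["mask"],[539,183,5],z), rect(p,d["mask"],z+.034))
m=r.masks_of(p,"yellow_cassette")[0]["mask"]|r.masks_of(p,"grey_cassette")[0]["mask"]
print(tool())
t=r.read_camera("top"); d=r.masks_of(t,"blue_cassette")[0]; print("blue",d["score"],rect(t,d["mask"],.054))
g=cv2.resize(p["image"][0:360,0:340],None,fx=1.6,fy=1.6); cv2.imwrite("pics/w9c.png",g)
E
```

```text
yellow_cassette 0.75 (array([540.29, 183.21,   4.17]), np.float64(0.923)) (array([0.5408, 0.1784]), (178.81277465820312, 58.9158935546875), 4.388703346252441)
grey_cassette 0.97 (array([542.39, 141.66,   7.57]), np.float64(0.13)) (array([0.5433, 0.1551]), (174.0687713623047, 8.136054039001465), 4.342691421508789)
(array([0.548 , 0.0745, 0.2189]), array([[ 0.9968,  0.0802, -0.0002],
       [ 0.0802, -0.9968,  0.0002],
       [-0.0001, -0.0002, -1.    ]]))
blue 0.88 (array([ 0.6343, -0.1946]), (72.15369415283203, 55.401363372802734), -84.33768033981323)
```

Fitted poses agree: yellow sits within about 1 mm and 0.3° of grey, blue is still home, and the arm is clear.

```bash
python3 -c "
from h import *
print(r.job_done())"
```

```text
the job is handed in; nothing more can be done
None
```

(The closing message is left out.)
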